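# Shade row of sample tins in the paint shop

### The arm

A 6-joint arm with a two-finger parallel gripper is mounted at the origin on the work surface. World frame = base frame: x ahead of the robot, y to its left, z up, the work surface at z = 0. Lengths are in m, angles in degrees, forces in N, time in s.
With the tool pointing down it reaches from about 0.35 to 0.875 m from the base axis. Payload 4.2 kg.
Tool frame: the origin (TCP) lies midway between the tips of the shut fingers; the grasp point (between the pads) lies 19 mm behind it; z points along the fingers, y is the line along which they close (so a half turn about z gives the same grasp; the last joint's range is limited). The gripper opens to 87 mm and grips with 3 to 60 N. Pads are 19 mm wide; open, the fingers measure 117 mm over their backs; the gripper's body (75 mm by 190 mm) begins 51 mm behind the grasp point.
Start: joints at [-51.589, 22.042, 0.453, 0, -68.411, -14.817], TCP at [0.25, -0.573, 0.223] pointing down, gripper open.
Joint ranges: [-179.83, 179.83], [-69.29, 118.12], [-61.27, 80.66], [-181.25, 117.63], [-171.15, -9.14], [-177.46, 177.46]. Speed limits (degrees/s): [159.86, 159.86, 180, 180, 180, 180].

### API

Orientations are given as [roll, pitch, yaw] about the fixed x, y, z axes, in that order (R = Rz(yaw) Ry(pitch) Rx(roll)).
In Python, from workcell import env gives the robot as it stands. The module is installed in compiled form; this text tells all that it offers. Calls block until the motion is done:
- env.goto(position, orientation): joint-space move of the TCP to a pose.
- env.move_straight(position, rotation=None, rate=0.15, force_limit=None): straight line of the TCP; rotation=None keeps the orientation; rate is the mean speed in m/s. With force_limit (N) it stops when the force on the tool has changed by that much, and returns True; else False.
- env.set_joints(angles): joint-space move.
- env.gripper_to(opening, grasp_force=None): opening from 0.0 (shut) to 1.0 (fully open); grasp_force is the grip in N (None keeps the last); returns when the fingers have stopped.
- env.dwell(seconds).
- env.inverse_kinematics(position, orientation): joint angles nearest the present ones, or None.
- env.read_state(): the state.
- env.grab_frame(name): name is "scene" or "top" or "wrist"; returns a dict with "image" (400x640x3 uint8, blue, green, red), "fx", "fy", "cx", "cy" (pixels), "D" ([k1, k2, p1, p2, k3] as OpenCV has them; the pictures are not rectified), "position" and "orientation" of the camera in the world. Camera axes: x right, y up, looking along -z (the intrinsics and any distortion apply to the point x, -y, -z); pixel columns grow to the right and rows downward; lengths in m; the calibration is good to about 2 mm. A picture is of the moment at which its call begins. There is no depth.
A pose or a line that the arm cannot do raises env.Unreachable and nothing moves.
- env.close_job(): hands the job in; it is judged then, once.
Trained networks look in a picture, given as the dict that the camera call returned (one of the last four; its "shot" number tells which), for a name from the list of things; names that differ only in an ending like _2 or _b are one class to them, and where a whole thing is asked for, a point or a joint stands for the part that bears it (a point fixed in the world has none). Each returns a list of dicts, best first, with "score" (0 to 1); they miss things now and then, are a little off and sometimes report something else, mostly with a low value. They report only what shows in the picture. A call takes as long as a camera call. They do not tell look-alikes from the thing itself.
- env.search_frame(picture, thing): "xyz" ([x, y, z] in m, in world coordinates, good to about 4 mm: the middle of the surface that is visible of it).
- env.trace(picture, thing): "mask" (400x640 bool, what is visible of it).
The state is a dict: "clock": time; "joint_positions": joint angles; "qvel": joint speeds; "joint_torque": joint torques, N m; "position": TCP position; "tool_rot": TCP orientation; "force": force on the tool from outside, world axes, zero at the start; "wrist_torque": the same for the moment, N m; "opening": opening from 0.0 (shut) to 1.0 (fully open); "finger_force": force on a finger pad.
Only numpy, scipy, OpenCV 4.12 (cv2) and the standard library are available. Lean on these libraries where they do the work, as an engineer would, in place of code of your own. Each camera call takes 0.05 s, during which the arm holds its last target. There are 200 camera calls.

### The job

Set the four sample tins out on the shade rack in order of shade, one upright in the middle of each ring: the palest next to the white end block, the darkest next to the black end block, the two between in their order. Set each down gently, without tipping or dropping it, and leave the paint can, the jar and the brush where they are.

Things in the scene. Friction and masses are not known exactly. Their poses are not given: they have to be found in the camera images.
- tin_cream: Small closed steel sample tin, pale cream label band and the same colour on its lid (the palest of the four). Round, 50 mm diameter, lid rim 53 mm diameter over the top 5 mm, 65 mm tall, about 0.15 to 0.31 kg, loose. It starts upright on the table. Origin: centre of its underside; z up along the tin, x and y have no meaning (it is round).
- tin_ochre: Small closed steel sample tin, yellow-ochre label band and the same colour on its lid (second palest). Round, 50 mm diameter, lid rim 53 mm diameter over the top 5 mm, 65 mm tall, about 0.15 to 0.31 kg, loose. It starts upright on the table. Origin: centre of its underside; z up along the tin, x and y have no meaning (it is round).
- tin_chestnut: Small closed steel sample tin, dark red-brown chestnut label band and the same colour on its lid (second darkest). Round, 50 mm diameter, lid rim 53 mm diameter over the top 5 mm, 65 mm tall, about 0.15 to 0.31 kg, loose. It starts upright on the table. Origin: centre of its underside; z up along the tin, x and y have no meaning (it is round).
- tin_umber: Small closed steel sample tin, almost black dark brown label band and the same colour on its lid (the darkest). Round, 50 mm diameter, lid rim 53 mm diameter over the top 5 mm, 65 mm tall, about 0.15 to 0.31 kg, loose. It starts upright on the table. Origin: centre of its underside; z up along the tin, x and y have no meaning (it is round).
- rack: Shade rack: a flat light plywood board, 100 mm (its x) by 460 mm (its y) and 14 mm thick, fixed to the table beyond the tins, turned up to 0.15 rad. On its top four dark rings (68 mm outside diameter, only painted, flat) mark the places for the tins, in a row along the rack's y axis at y = -135, -45, +45 and +135 mm, x = 0. Origin: centre of its underside; z up, so the top is at z = 14 mm.
- white_block: White painted block, 70 x 28 x 18 mm, fixed on the shade rack at one of the two ends of its row of marks, 205 mm from the rack's middle; the black block is at the other end, and which is at which end changes from start to start. Origin: centre of its underside, on the rack's top.
- black_block: Black painted block, 70 x 28 x 18 mm, fixed on the shade rack at one of the two ends of its row of marks, 205 mm from the rack's middle; the white block is at the other end, and which is at which end changes from start to start. Origin: centre of its underside, on the rack's top.
- paint_can: Bystander: steel paint can with a blue label band and an orange lid, 100 mm diameter, 122 mm tall, 1.1 kg, standing loose on the table beyond the left (+y) end of the rack. Origin: centre of its underside.
- jar: Bystander: amber glass jar with a brass-coloured cap, 68 mm diameter, 85 mm tall, 0.3 kg, standing loose on the table beyond the right (-y) end of the rack. Origin: centre of its underside.
- brush: Bystander: paint brush with a wooden handle lying flat on the table at the left (+y) edge of the work, roughly along x. 200 mm long, 42 mm wide at the bristles, 20 mm thick, 0.07 kg. Origin: underside, at the middle of its length; handle to its -x, bristles to its +x.
Things that resemble listed ones, but are neither listed nor needed, are in the scene too. Leave any blue look-alike of the tin_chestnut alone.

How it is judged:
By the outcome, as a careful person would: the job done as asked, in the order asked, and still so for the second after the job is handed in, with the robot touching nothing.
It also fails if it takes over 88 s, if anything falls off the work surface, if the arm or the gripper's body presses on something with over 40 N, if the wrist force passes 120 N, or if a joint passes its speed limit or range.

## Working session

There is one attempt and no reset: what is moved stays moved. The work goes in short steps, each a Python script; the robot and the scene stay as the last script left them, time stands still between calls to the robot, and variables do not carry over. Pictures are saved under pics/ and viewed, at most 14 in all, crops included, and the job is handed in when it is done.

```bash
mkdir -p pics; cat > h.py <<'E'
import numpy as np, cv2
from workcell import env
from scipy.spatial.transform import Rotation as R
def shot(n,f=None):
    p=env.grab_frame(n)
    if f: cv2.imwrite('pics/'+f,p['image'])
    return p
def rot(o): 
    o=np.array(o,float); return o if o.shape==(3,3) else R.from_euler('xyz',o,degrees=True).as_matrix()
def ray(p,uv):
    K=np.array([[p['fx'],0,p['cx']],[0,p['fy'],p['cy']],[0,0,1]])
    q=cv2.undistortPoints(np.array([[uv]],float),K,np.array(p['D'],float))[0,0]
    return np.array(p['position']),rot(p['orientation'])@np.array([q[0],-q[1],-1])
def onz(p,uv,z):
    c,d=ray(p,uv); return c+d*(z-c[2])/d[2]
def tri(obs):
    A=0;b=0
    for p,uv in obs:
        c,d=ray(p,uv); d=d/np.linalg.norm(d); M=np.eye(3)-np.outer(d,d); A=A+M; b=b+M@c
    return np.linalg.solve(A,b)
E
python3 - <<'E'
from h import *
np.set_printoptions(precision=4,suppress=True)
for n in('top','scene'):
    p=shot(n,n+'0.png'); print(n,p['position'],p['orientation'],p['fx'],p['D'])
    for t in ['tin_cream','tin_ochre','tin_chestnut','tin_umber','rack','white_block','black_block','paint_can','jar','brush']:
        print(t,[(np.round(d['xyz'],3).tolist(),round(d['score'],2)) for d in env.search_frame(p,t)][:5])
print(env.read_state())
E
```

```text
top [0.4322 0.0243 1.3348] [  5.9577  -0.5397 -90.5461] 459.40729114334505 [-0.0156  0.      0.      0.      0.    ]
tin_cream [([0.496, 0.278, 0.068], 0.79)]
tin_ochre []
tin_chestnut [([0.551, -0.348, 0.064], 0.89), ([0.466, -0.354, 0.064], 0.88), ([0.626, -0.431, 0.086], 0.66), ([0.476, -0.26, 0.069], 0.61)]
tin_umber [([0.468, -0.1, 0.066], 0.63)]
rack [([0.632, -0.055, 0.015], 0.66)]
white_block []
black_block [([0.627, -0.26, 0.031], 0.57)]
paint_can [([0.675, 0.425, 0.125], 0.81)]
jar [([0.628, -0.432, 0.085], 0.62)]
brush [([0.494, 0.439, 0.021], 0.56)]
scene [1.2253 0.4468 0.9246] [ 41.6459   0.1753 121.7173] 443.643603299892 [-0.101  0.     0.     0.     0.   ]
tin_cream []
tin_ochre [([0.487, 0.116, 0.054], 0.6)]
tin_chestnut [([0.566, -0.343, 0.051], 0.95), ([0.484, -0.252, 0.053], 0.81), ([0.474, -0.35, 0.056], 0.81)]
tin_umber [([0.481, -0.096, 0.052], 0.9), ([0.63, -0.261, 0.029], 0.62)]
rack [([0.637, -0.037, 0.016], 0.62)]
white_block [([0.639, 0.152, 0.035], 0.6)]
black_block [([0.635, -0.259, 0.031], 0.81)]
paint_can [([0.715, 0.442, 0.122], 0.9)]
jar [([0.645, -0.426, 0.059], 0.93)]
brush [([0.502, 0.448, 0.017], 0.85)]
{'clock': 1.1, 'joint_positions': array([-51.5874,  22.0399,   0.4537,  -0.0004, -68.4093, -14.8168]), 'qvel': array([ 0.0764, -0.0023,  0.0602,  0.0568, -0.0117, -0.0477]), 'joint_torque': array([ -0.0008, -39.0478,  18.762 ,   4.2245,   0.0155,  -0.    ]), 'position': array([ 0.2502, -0.5727,  0.2226]), 'tool_rot': array([-179.9957,    0.0015, -156.4043]), 'force': array([-0.779, -0.034,  0.13 ]), 'wrist_torque': array([0.036 , 0.0601, 0.0122]), 'finger_force': 0.0, 'opening': 1.001931276008834}
```

View pics/top0.png

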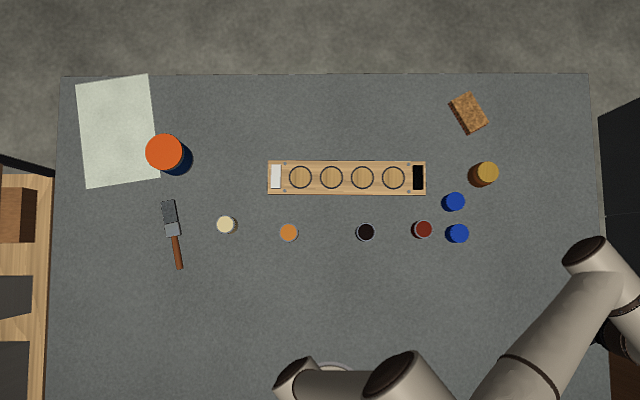

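View pics/scene0.png

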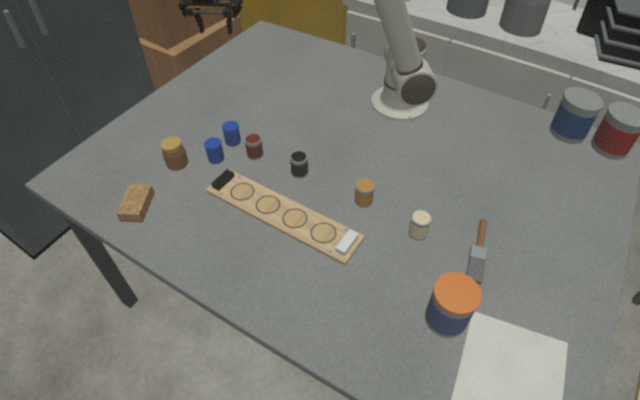

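Top view: cream (227,225), ochre (289,232), umber (365,232) and chestnut (423,229). The blue look-alikes are at (455,201) and (458,233). The white block is at the +y end (276,176), the black block at the -y end (418,177), and the rings are at u≈300, 331, 362 and 393. Both views agree. Next I'll look at enlarged crops so I can measure in both.

```bash
python3 - <<'E'
from h import *
t=cv2.imread('pics/top0.png');s=cv2.imread('pics/scene0.png')
a=cv2.resize(t[150:250,200:480],None,fx=2.85,fy=2.85,interpolation=cv2.INTER_CUBIC)
b=cv2.resize(s[125:265,200:440],None,fx=3.3,fy=2.2*1.5,interpolation=cv2.INTER_CUBIC)
cv2.imwrite('pics/ct.png',a);cv2.imwrite('pics/cs.png',b)
E
```

```text
(no output)
```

View pics/ct.png

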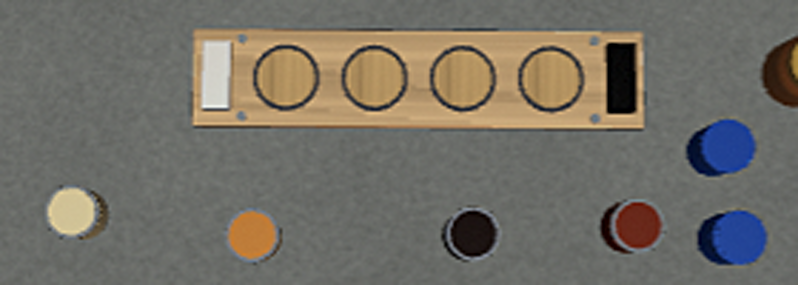

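View pics/cs.png

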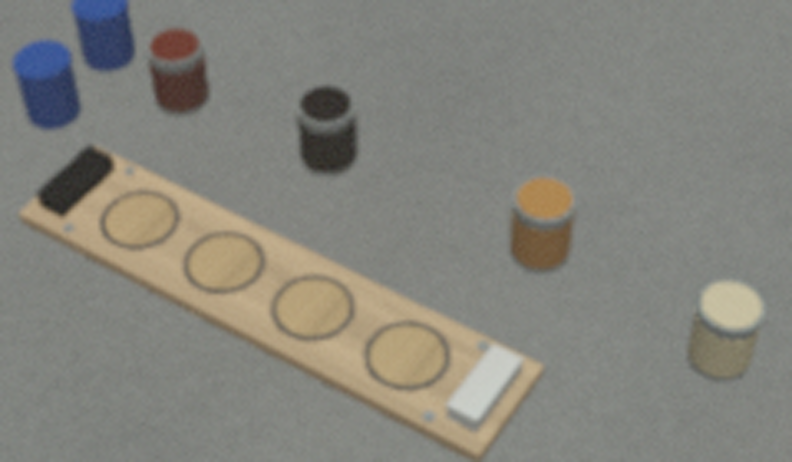

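Top crop: lid centres are cream (71,212), ochre (252,235), umber (472,233) and chestnut (637,226); rings run (286,77) to (551,78), white block on the left. The scene crop shows the same layout: lids (731,306), (544,200), (325,106), (176,46), and rings (407,355) by the white block to (140,219) by the black.

```bash
cat > meas.py <<'E'
from h import *
np.set_printoptions(precision=4,suppress=True)
T=dict(cream=(71,212),ochre=(252,235),umber=(472,233),chestnut=(637,226),r1=(286,77.5),r2=(374.5,78),r3=(462.5,78.5),r4=(551,78.5))
S=dict(cream=(731,306),ochre=(544,200),umber=(325,106),chestnut=(176,46),r4=(140,219.5),r3=(224,262),r2=(313,307),r1=(407,355))
f=lambda c,k,o:((c[0]+.5)/k-.5+o[0],(c[1]+.5)/k-.5+o[1])
pt,ps=shot('top'),shot('scene')
for k in T:
    a,b=f(T[k],2.85,(200,150)),f(S[k],3.3,(200,125))
    z=.065 if k[0]!='r' or k[1]>'9' else .014
    if k in('r1','r2','r3','r4'): z=.014
    print(k,tri([(pt,a),(ps,b)]),onz(pt,a,z)[:2],onz(ps,b,z)[:2])
p=env.read_state()['position']
for x,y in[(.47,.28),(.47,-.26),(.63,.15)]: print(env.inverse_kinematics([x,y,.2],[180,0,0]),env.inverse_kinematics([x,y,.2],[180,0,90]),env.inverse_kinematics([x,y,.2],[180,0,-90]))
w=shot('wrist'); print(w['position'],w['orientation'],w['fx'])
E
python3 meas.py
```

```text
cream [0.4962 0.2841 0.0631] [0.496  0.2839] [0.4979 0.2842]
ochre [0.4723 0.1089 0.0624] [0.4722 0.1087] [0.4745 0.11  ]
umber [ 0.4724 -0.1047  0.0625] [ 0.4722 -0.1043] [ 0.4746 -0.1034]
chestnut [ 0.4771 -0.2648  0.063 ] [ 0.4774 -0.2648] [ 0.4787 -0.2625]
r1 [0.6336 0.0774 0.0139] [0.6336 0.0773] [0.6335 0.0777]
r2 [ 0.6321 -0.0126  0.0141] [ 0.6324 -0.0129] [ 0.6319 -0.0122]
r3 [ 0.6309 -0.1024  0.014 ] [ 0.6311 -0.1027] [ 0.6307 -0.102 ]
r4 [ 0.63   -0.1925  0.014 ] [ 0.6304 -0.1932] [ 0.6296 -0.1917]
[ 47.7675  15.5077 -12.5614   0.     -61.9309  42.2325] [ 47.7675  15.5077 -12.5614   0.     -61.9309 132.2325] [ 47.7675  15.5077 -12.5614   0.     -61.9309 -47.7675]
[-11.6428  14.551  -13.8953   0.     -61.5536 101.6428] [ -11.6428   14.551   -13.8953    0.      -61.5536 -168.3572] [-11.6428  14.551  -13.8953   0.     -61.5536  11.6428]
[ 27.678   25.1059   1.9791   0.     -66.8732  62.322 ] [ 27.678   25.1059   1.9791   0.     -66.8732 152.322 ] [ 27.678   25.1059   1.9791   0.     -66.8732 -27.678 ]
[ 0.1886 -0.5984  0.385 ] [-14.1328  -0.0016 113.5414] 275.66335121145624
```

The triangulated heights hold up: lids at about 63 mm, rings at 14.0 mm, ring spacing 90 mm. The order from the white end is therefore cream r1, ochre r2, chestnut r3, umber r4. I'll start with chestnut, closing the fingers along x so they stay clear of neighbouring tins.

```bash
cat > pp.py <<'E'
from h import *
np.set_printoptions(precision=4,suppress=True)
P=dict(cream=(.4965,.284),ochre=(.473,.109),umber=(.473,-.1043),chestnut=(.4775,-.2643))
Rg=dict(cream=(.6336,.0774),ochre=(.6321,-.0126),chestnut=(.6309,-.1024),umber=(.630,-.1925))
O=[180,0,-90]; ZG=.018; UP=.135
def pick(k):
    x,y=P[k]; env.goto([x,y,UP],O)
    hit=env.move_straight([x,y,ZG],rate=.12,force_limit=12)
    env.gripper_to(.5,25); env.gripper_to(0,25); s=env.read_state(); print(k,'hit',hit,s['opening'],s['finger_force'],s['position'],s['clock'])
    return not hit and s['opening']>.45
def place(k):
    x,y=Rg[k]; env.move_straight([*P[k],UP],rate=.15)
    print(' lifted',env.read_state()['opening'],env.read_state()['force'])
    env.goto([x,y,UP],O); env.move_straight([x,y,ZG+.014+.008],rate=.12)
    env.dwell(.2)
    hit=env.move_straight([x,y,ZG+.014-.004],rate=.02,force_limit=3)
    s=env.read_state(); print(' down',hit,s['position'],s['force'])
    env.gripper_to(1.0); env.move_straight([x,y,UP],rate=.15); print(' t',env.read_state()['clock'])
E
python3 - <<'E'
from pp import *
if pick('chestnut'): place('chestnut')
shot('scene','s1.png')
E
```

```text
chestnut hit False 0.5938193453812806 25.000160336494446 [ 0.4774 -0.2643  0.0181] 4.75
 lifted 0.5961639182790257 [ 0.4895  0.0671 -3.2186]
 down True [ 0.6307 -0.1024  0.0319] [0.5422 0.1189 4.2934]
 t 9.8833
```

View pics/s1.png

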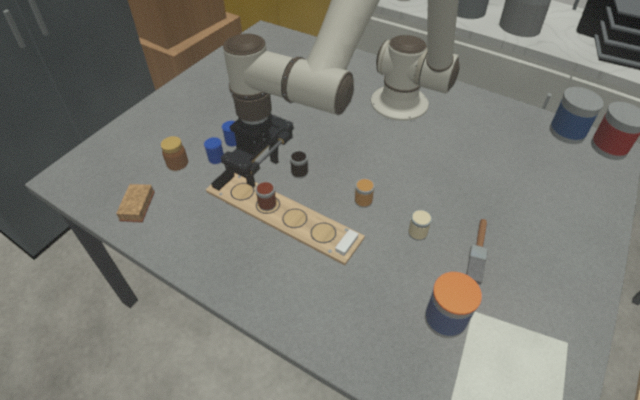

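Chestnut stands upright in its ring at (265,198), the third from white, and nothing else has moved. It touched down within 0.1 mm of the expected height. Now the other three.

```bash
python3 - <<'E'
from pp import *
for k in('umber','ochre','cream'):
    if not pick(k): break
    place(k)
env.move_straight([.55,.15,.25],rate=.2); env.goto([.3,.45,.25],O)
t=shot('top');s=shot('scene')
cv2.imwrite('pics/e.png',np.vstack([cv2.resize(t['image'][130:250,200:480],(700,300)),cv2.resize(s['image'][130:260,180:460],(640,297))[:, :].copy() if 0 else cv2.resize(s['image'][140:260,180:460],(700,300))]))
cv2.imwrite('pics/ef.png',s['image']); print(env.read_state()['clock'])
E
```

```text
umber hit False 0.5952684251029464 25.00106012332253 [ 0.4724 -0.1044  0.018 ] 12.65
 lifted 0.5946452240779648 [ 0.0104 -0.3849 -4.1454]
 down True [ 0.63   -0.1926  0.032 ] [-0.7347 -0.2927  4.2516]
 t 17.6583
ochre hit False 0.5922976923484202 25.00025063753128 [0.4728 0.1089 0.018 ] 20.9833
 lifted 0.5912557826082047 [-0.5137 -0.1856 -2.4673]
 down True [ 0.6321 -0.0126  0.032 ] [-0.196  -0.2786  3.9446]
 t 26.0417
cream hit False 0.5957802253337258 25.00009596347809 [0.4964 0.284  0.018 ] 29.3167
 lifted 0.5966580929550472 [ 0.0666  0.0352 -3.2667]
 down True [0.6334 0.0774 0.0318] [-0.6433  0.5035  4.205 ]
 t 34.5417
37.0417
```

View pics/e.png

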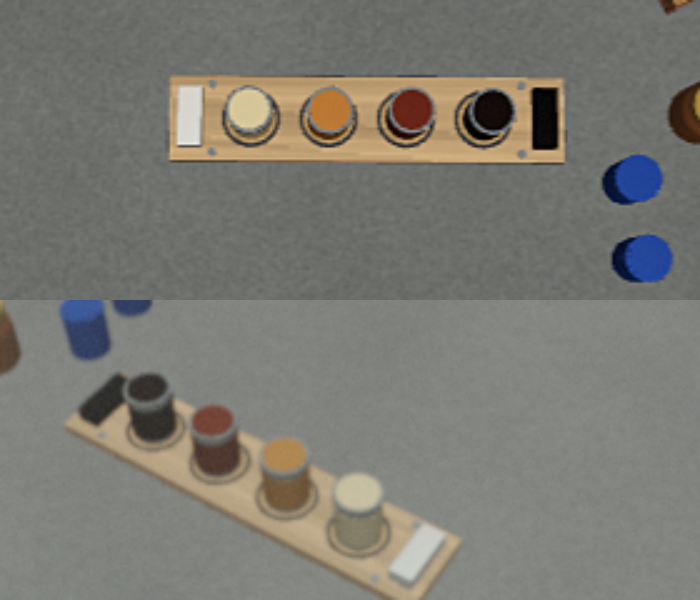

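View pics/ef.png

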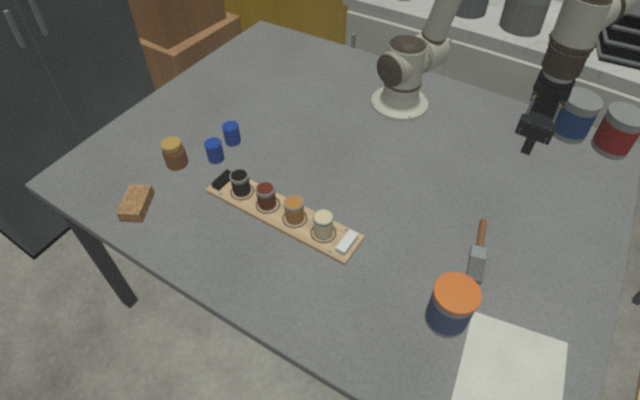

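All four tins stand upright in their rings, cream (322,225), ochre (294,210), chestnut (265,196) and umber (240,183), in the right order from the white block. The can, jar, brush and blue look-alikes are where they were. I'll check the centring by numbers, then hand in.

```bash
python3 - <<'E'
from pp import *
t=shot('top');s=shot('scene')
g=lambda c,o:((c[0]+.5)/2.5-.5+o[0],(c[1]+.5)/2.5-.5+o[1])
T=dict(cream=(249,109),ochre=(330,110),chestnut=(412,110),umber=(492,110))
S=dict(cream=(358,192),ochre=(284,155),chestnut=(213,122),umber=(148,88))
ok=True
for k in T:
    q=tri([(t,g(T[k],(200,130))),(s,g(S[k],(180,140)))]); e=q[:2]-Rg[k]; print(k,q,e); ok&=np.hypot(*e)<.005
if ok: print(env.close_job())
E
```

```text
cream [0.6337 0.0771 0.0776] [ 0.0001 -0.0003]
ochre [ 0.6318 -0.0126  0.0779] [-0.0003  0.    ]
chestnut [ 0.6313 -0.1035  0.0758] [ 0.0004 -0.0011]
umber [ 0.63   -0.1918  0.0791] [0.     0.0007]
the job is handed in; nothing more can be done
None
```

The job is handed in: the four tins stand upright in their rings in shade order from white to black, each measured within about 1.2 mm of its ring's centre, with the can, jar, brush and blue look-alikes left alone, in about 37 s of robot time.

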